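# Telescope the spare stand leg shut until its spring button clicks home

### The job

Shorten the telescopic stand leg lying in its cradle on the cupboard shelf: press the spring button on the inner leg down flush, slide the leg in with the button held down until the mouth of the outer tube has caught the button, then push the leg in by its rubber foot until the button springs up through the slot in the collar on the tube. Do it gently, because the catch is only plastic; leave the other things on the shelf alone and let go of everything at the end.

Things in the scene. Friction and masses are not known exactly. Their poses are not given: they have to be found in the camera images.
- cradle: Fixed cradle with a level outer tube. Origin: 70 mm straight below the mouth's centre, up to 12 mm above the shelf; z up. The tube runs from its mouth (y = 0) along +y to y = 240 mm, then a black plug 12 mm long. Black clamps and a plywood plinth (80 mm wide, top at z = 10 mm) stand under it from y = 130 mm on; under the inner leg there is only the shelf.
- mouth (a point): Centre of the open mouth of the square aluminium outer tube (33 x 33 mm outside, bore 27 x 27 mm), on its axis (cradle y = 0, z = 70 mm); axes as the cradle's. The 25 mm of top wall behind the mouth is the lip. Then a grey collar (37 mm wide, top at z = 88 mm) has the one slot, 34 x 14 mm. The collar is clamped anew each time: the slot begins 45 to 65 mm from the mouth, not measured.
- leg: Inner leg, steel, 24 x 24 mm, top face 12 mm above its axis; slides in the tube along y only, friction 6 N. Origin: centre of the end face of its rubber foot (36 x 36 mm, 22 mm long), on the axis; +y into the tube. Foot end 155-195 mm outside the mouth at first, 40-60 mm when home. A push takes 7-11 N; at home it stops dead. Over 25 N from the fingers on leg and button breaks the catch.
- button_top (a point): Centre of the top of the black spring button, 12 x 30 mm (long along y), 122 mm from the foot's end. Released: 8 mm proud of the leg. Goes straight down: 3 N at first, 7 N flush (its stop). Square ends: enters the mouth only if 6.5 mm down. Pressed on its rear half (foot side) with 10-18 N, it lets the finger drag the leg; its front goes under the lip, which keeps it down. Home: 2 mm proud of the collar.
- leg_top (a point): Point on the leg's top face where the rubber foot ends, 22 mm from the foot's end face, 12 mm above the axis. The fit is loose: pressed from above, the leg tips down about the mouth on a spring by up to 2 degrees (3 mm at 85 mm out), and comes up level again as the press nears the mouth, so a press at constant height grows far too hard on the way in. The level leg's top is 1.5 mm below the lip.
- hammer_grip (a point): Bystander: tack hammer 260 mm long lying on the shelf; the point is on its handle.
- organiser: Bystander: clear plastic compartment organiser, 120 x 190 x 40 mm; origin at the centre of its underside.
- pot: Bystander: grey silicone bumper pot, up to 68 mm across, 55 mm high; origin at the centre of its underside.
- toolbox: Bystander: green plastic toolbox, 146 x 266 mm, 115 mm high with a handle up to 147 mm; origin at the centre of its underside.

How it is judged:
By the outcome, as a careful person would: the job done as asked, in the order asked, and still so for the second after the job is handed in, with the robot touching nothing.
It also fails if it takes over 67 s, if anything falls off the work surface, if the arm or the gripper's body presses on something with over 40 N, if the wrist force passes 120 N, or if a joint passes its speed limit or range.

### The arm

A 6-joint arm with a two-finger parallel gripper is mounted at the origin on the work surface. World frame = base frame: x ahead of the robot, y to its left, z up, the work surface at z = 0. Lengths are in m, angles in degrees, forces in N, time in s.
With the tool pointing down it reaches from about 0.35 to 0.925 m from the base axis. Payload 6.4 kg.
Tool frame: the origin (TCP) lies where the fingers leave the gripper's body, on its centre line; the fingertips stand 97 mm ahead of it and the grasp point (between the pads) lies 78 mm ahead of it; z points along the fingers, y is the line along which they close (so a half turn about z gives the same grasp; the last joint's range is limited). The gripper opens to 94 mm and grips with 3 to 60 N. Pads are 16 mm wide; open, the fingers measure 119 mm over their backs; the gripper's body (75 mm by 177 mm) begins 78 mm behind the grasp point.
Start: joints at [57.748, 14.043, 89.255, -0, 76.702, -9.975], TCP at [0.246, 0.601, 0.303] pointing down, gripper open.
Joint ranges: [-179.41, 179.41], [-58.25, 129.5], [7.25, 145.43], [-54.29, 234.29], [11.92, 165.04], [-157.13, 157.13]. Speed limits (degrees/s): [147.25, 147.25, 180, 180, 180, 180].

### API

Orientations are given as [roll, pitch, yaw] about the fixed x, y, z axes, in that order (R = Rz(yaw) Ry(pitch) Rx(roll)).
In Python, from workcell import bot gives the robot as it stands.
- The arm moves only by the tool carry_out, never from a script. Its argument "increments" is a list of rows, each a list of 4 numbers: the shift along the world's x, y, z in m, then the turn about the world's z in degrees. A call has 1 to 8 rows; each row is the pose to reach, as a shift and turn from the pose commanded when the call began; what a row does not reach only later rows make up. A row lasts 1/10 s, in which the tool goes at most 50 mm and 8.59 degrees, less where a joint would pass 70% of its speed; a pose out of reach is approached as far as the arm can. A call with a gripper value outside its range is refused whole. "grip" is the finger opening in m, from 0 to 0.094, set as the call begins (left out, the last holds). The fingers move at their own pace and stop on an object; "grip_force" is the grip in N (left out, the last holds). Time passes only in rows, so rows that repeat a pose let the fingers close. It gives the time, the measured TCP pose, the force, the opening and the grip force at its end, in the units of the state.
- bot.observe(): the state, without advancing time (a new reading comes with each control period).
- bot.get_image(name): name is "scene" or "top" or "wrist"; returns the picture (400x640x3 uint8, red, green, blue); there is no depth.
- bot.calibration(name): a dict with "fx", "fy", "cx", "cy" (pixels), "D" ([k1, k2, p1, p2, k3] as OpenCV has them; the pictures are not rectified), "cam_to_world" (4x4, takes a point from camera to world coordinates). Camera axes: x right, y down, z forward; pixel columns grow to the right and rows downward; lengths in m; the calibration is good to about 2 mm. A picture is of the moment at which its call begins: read the wrist's pose just before it. calibration takes no time and is no camera call; for the wrist camera it gives the pose at the moment of the call.
- bot.close_job(): hands the job in; it is judged then, once.
The state is a dict: "clock": time; "joint_positions": joint angles; "joint_vel": joint speeds; "effort": joint torques, N m; "tcp_pos": TCP position; "tcp_rot": TCP orientation; "ft_force": force on the tool from outside, world axes, zero at the start; "ft_torque": the same for the moment, N m; "width": opening from 0.0 (shut) to 1.0 (fully open); "finger_force": force on a finger pad.
Only numpy, scipy, OpenCV 4.12 (cv2) and the standard library are available. Lean on these libraries where they do the work, as an engineer would, in place of code of your own. Each camera call takes 0.05 s, during which the arm holds its last target. There are 200 camera calls.

## Working session

There is one attempt and no reset: what is moved stays moved. The work goes in short steps, Python scripts to look and compute and a tool call to move; the robot and the scene stay as the last step left them, time stands still between calls to the robot, and variables do not carry over. Pictures are saved under pics/ and viewed, at most 10 in all, crops included, and the job is handed in when it is done.

Besides the shell and the picture viewer there is one more tool, called as name([rows], argument=value, ...), one row to a line, values as JSON. carry_out: Moves the arm, as the interface text tells. Its arguments: {"type":"object","properties":{"increments":{"type":"array","items":{"type":"array","items":{"type":"number"}}},"grip":{"type":"number"},"grip_force":{"type":"number"}},"required":["increments"]}

```bash
ls; mkdir -p pics; python3 - <<'E'
from workcell import bot
import cv2,numpy as np
s=bot.observe();print({k:np.round(v,3).tolist() for k,v in s.items()})
a=bot.get_image("scene");b=bot.get_image("top")
cv2.imwrite("pics/s.png",a[:,:,::-1]);cv2.imwrite("pics/t.png",b[:,:,::-1])
for n in("scene","top"):
  c=bot.calibration(n);print(n,[c[k] for k in("fx","fy","cx","cy","D")]);print(np.round(c["cam_to_world"],3))
E
```

```text
pics
{'clock': 0.0, 'joint_positions': [57.747, 14.084, 89.323, -0.002, 76.7, -9.974], 'joint_vel': [0.008, -0.088, -0.019, 0.036, 0.039, -0.053], 'effort': [-0.0, -41.585, -31.459, 0.068, 0.033, -0.0], 'tcp_pos': [0.246, 0.601, 0.302], 'tcp_rot': [-179.894, -0.017, 157.721], 'ft_force': [-0.37, -0.232, -0.106], 'ft_torque': [-0.063, 0.011, 0.005], 'finger_force': 0.0, 'width': 1.001}
scene [442.85966433835586, 442.85966433835586, 322.790197807309, 201.48822467342498, array([0.0058042, 0.       , 0.       , 0.       , 0.       ])]
[[ 7.080e-01  5.480e-01 -4.450e-01  1.098e+00]
 [ 7.060e-01 -5.490e-01  4.470e-01 -5.830e-01]
 [ 1.000e-03 -6.310e-01 -7.760e-01  1.030e+00]
 [ 0.000e+00  0.000e+00  0.000e+00  1.000e+00]]
top [495.48041463280265, 495.48041463280265, 317.56615621095136, 189.45007801170735, array([-0.10144436,  0.        ,  0.        ,  0.        ,  0.        ])]
[[ 3.100e-02 -9.830e-01  1.810e-01  3.370e-01]
 [-1.000e+00 -3.100e-02  5.000e-03 -5.600e-02]
 [ 1.000e-03 -1.810e-01 -9.830e-01  1.349e+00]
 [ 0.000e+00  0.000e+00  0.000e+00  1.000e+00]]
```

View pics/s.png

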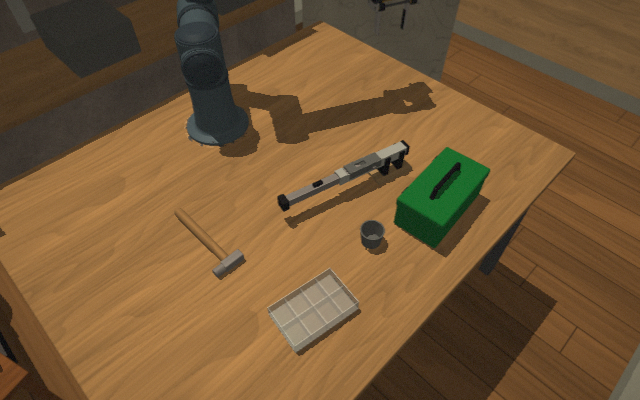

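View pics/t.png

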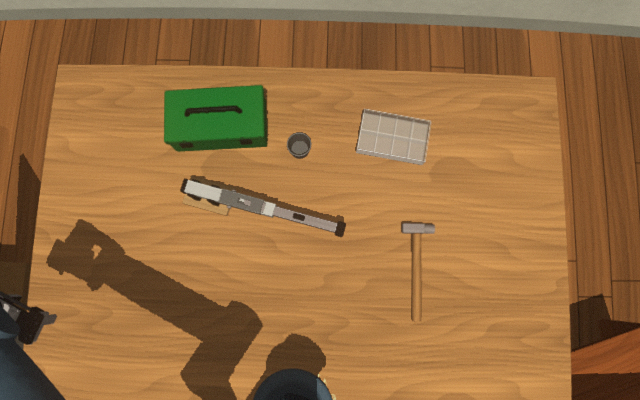

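The scene view shows the leg with its foot at (284,202), button at (318,184), mouth at about (338,176) and plug at (406,148). In the top view the foot is at (340,229), button (299,217), mouth about (274,210) and plug (185,187).

```bash
cat > h.py <<'E'
import numpy as np,cv2
from workcell import bot
def ray(c,uv):
    K=np.array([[c["fx"],0,c["cx"]],[0,c["fy"],c["cy"]],[0,0,1.]])
    p=cv2.undistortPoints(np.array([[uv]],float),K,np.array(c["D"]))[0,0]
    M=np.array(c["cam_to_world"]);d=M[:3,:3]@[p[0],p[1],1];return M[:3,3],d/np.linalg.norm(d)
def plane(c,uv,z):
    o,d=ray(c,uv);return o+d*(z-o[2])/d[2]
def proj(c,P):
    K=np.array([[c["fx"],0,c["cx"]],[0,c["fy"],c["cy"]],[0,0,1.]])
    M=np.linalg.inv(c["cam_to_world"]);return cv2.projectPoints(np.atleast_2d(P).astype(float),cv2.Rodrigues(M[:3,:3])[0],M[:3,3],K,np.array(c["D"]))[0][:,0]
def tri(rs):
    A=np.zeros((3,3));b=np.zeros(3)
    for o,d in rs:
        Q=np.eye(3)-np.outer(d,d);A+=Q;b+=Q@o
    X=np.linalg.solve(A,b);return X,[np.linalg.norm(np.cross(X-o,d)) for o,d in rs]
E
python3 - <<'E'
from h import *
S=bot.calibration("scene");T=bot.calibration("top")
def blob(f,ctr,r):
    g=cv2.cvtColor(cv2.imread(f),cv2.COLOR_BGR2HSV)[:,:,2]
    m=np.zeros_like(g);x,y=ctr;m[y-r:y+r+1,x-r:x+r+1]=(g[y-r:y+r+1,x-r:x+r+1]<45)
    n,l,st,ce=cv2.connectedComponentsWithStats(m)
    i=1+np.argmax(st[1:,4]);return ce[i],st[i]
for n,a,b in(("foot",(284,202),(340,229)),("button",(318,184),(299,217))):
    (ca,sa),(cb,sb)=blob("pics/s.png",a,9),blob("pics/t.png",b,9)
    print(n,ca,sa,cb,sb,tri([ray(S,ca),ray(T,cb)]),plane(S,ca,.09),plane(T,cb,.09))
print("mouth",tri([ray(S,(338,176)),ray(T,(274,210))]))
c=bot.calibration("wrist");print(np.round(c["cam_to_world"],3),c["fx"])
E
```

```text
Traceback (most recent call last):
ValueError: attempt to get argmax of an empty sequence
```

```bash
python3 - <<'E'
from h import *
S=bot.calibration("scene");T=bot.calibration("top")
for n,a,b in(("foot",(284,202),(340,229)),("button",(318,183),(299,217)),("mouth",(338,176),(274,210)),("plug",(405,148),(185,187))):
    print(n,*[np.round(v,3) for v in tri([ray(S,a),ray(T,b)])])
c=bot.calibration("wrist");print(np.round(c["cam_to_world"],3),c["fx"],c["cx"],c["cy"],c["D"])
E
```

```text
foot [ 0.471 -0.109  0.07 ] [0.002 0.002]
button [ 0.497 -0.002  0.085] [0.003 0.003]
mouth [0.514 0.063 0.077] [0.002 0.002]
plug [0.571 0.306 0.062] [0.003 0.003]
[[ 0.379  0.886  0.265  0.168]
 [ 0.925 -0.363 -0.11   0.633]
 [-0.001  0.287 -0.958  0.384]
 [ 0.     0.     0.     1.   ]] 334.68045750409266 319.4965919807198 204.58424672403768 [-0.00946613  0.          0.          0.          0.        ]
```

carry_out([
  [0.254, -0.59, 0, -81],
  [0.254, -0.59, 0, -81],
  [0.254, -0.59, 0, -81],
  [0.254, -0.59, 0, -81],
  [0.254, -0.59, 0, -81],
  [0.254, -0.59, 0, -81],
  [0.254, -0.59, 0, -81],
  [0.254, -0.59, 0, -81],
], grip=0, grip_force=20)

```text
clock: 0.9
tcp_pos: [0.4046, 0.2322, 0.3024]
tcp_rot: [-180.0, 0.0, 88.6]
ft_force: [0.5, -0.2, 0.9]
width: 0.358
finger_force: 0.0
```

carry_out([
  [0.095, -0.222, -0.02, -12],
  [0.095, -0.222, -0.02, -12],
  [0.095, -0.222, -0.02, -12],
  [0.095, -0.222, -0.02, -12],
  [0.095, -0.222, -0.02, -12],
  [0.095, -0.222, -0.02, -12],
  [0.095, -0.222, -0.02, -12],
  [0.095, -0.222, -0.02, -12],
])

```text
clock: 1.7
tcp_pos: [0.4991, 0.013, 0.2824]
tcp_rot: [-180.0, -0.0, 77.0]
ft_force: [0.2, 0.2, -0.4]
width: 0.007
finger_force: 0.0
```

```bash
python3 - <<'E'
from h import *
s=bot.observe();print(s["clock"],np.round(s["tcp_pos"],4),np.round(s["tcp_rot"],2),s["ft_force"])
c=bot.calibration("wrist");a=bot.get_image("wrist");cv2.imwrite("pics/w1.png",a[:,:,::-1])
import pickle;pickle.dump(c,open("w1.pkl","wb"))
E
```

```text
1.7 [0.4991 0.013  0.2824] [-1.7996e+02 -1.0000e-02  7.7030e+01] [ 0.16262743  0.17206882 -0.36647312]
```

View pics/w1.png

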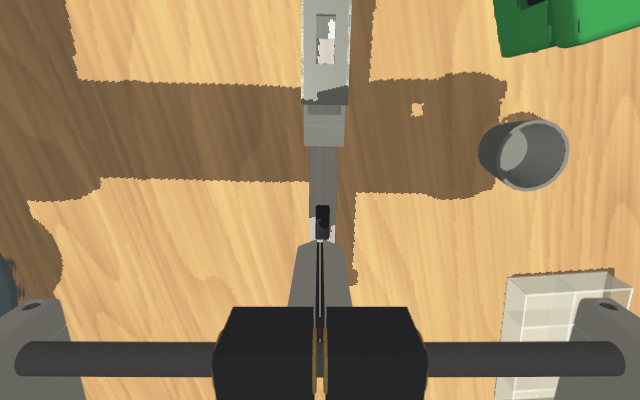

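The wrist picture (up = towards the tube) shows the mouth edge at row ~146 (cols 304–345), the button at rows 206–240 and col ~323, the collar from row ~105 and the slot at rows 14–65.

```bash
python3 - <<'E'
from h import *
import pickle
c=pickle.load(open("w1.pkl","rb"));g=cv2.imread("pics/w1.png",0).astype(int)
print("button col 323",g[198:246,321].tolist());print("row222",g[222,305:342].tolist());print("lip row135",g[135,296:352].tolist())
print("col310 mouth",g[95:155,312].tolist())
for z0 in(0,.006,.012):
    B=plane(c,(323,206),z0+.09),plane(c,(323,240),z0+.09)
    L=plane(c,(304,146),z0+.0865),plane(c,(345,146),z0+.0865);Cc=plane(c,(325,105),z0+.0865)
    S=plane(c,(326,14),z0+.088),plane(c,(326,65),z0+.088)
    m=(L[0]+L[1])/2;u=S[0]-B[1];u/=np.linalg.norm(u)
    print(z0,"btn",np.linalg.norm(B[0]-B[1]).round(4),((B[0]+B[1])/2).round(4),"w",np.linalg.norm(L[0]-L[1]).round(4),"mouth",m.round(4),"lip",np.linalg.norm(Cc-m).round(4),"slot",[(round(float((s-m)@u),4)) for s in S],"yaw",np.degrees(np.arctan2(u[1],u[0])).round(2),"btn->mouth",((m-(B[0]+B[1])/2)@u).round(4))
S=bot.calibration("scene");T=bot.calibration("top")
E
```

```text
button col 323 [105, 105, 106, 105, 105, 106, 106, 42, 22, 26, 28, 31, 26, 30, 23, 28, 29, 28, 29, 27, 28, 25, 28, 26, 27, 26, 30, 25, 28, 49, 50, 49, 50, 49, 52, 50, 51, 48, 49, 48, 51, 111, 187, 193, 72, 31, 31, 32]
row222 [194, 193, 195, 197, 193, 199, 197, 195, 196, 198, 158, 42, 63, 61, 24, 27, 27, 25, 25, 27, 25, 27, 25, 26, 64, 106, 105, 104, 104, 107, 104, 113, 112, 110, 109, 108, 109]
lip row135 [111, 109, 107, 105, 102, 99, 100, 108, 135, 136, 135, 136, 136, 135, 135, 135, 136, 135, 135, 135, 135, 135, 136, 135, 136, 136, 136, 136, 136, 135, 135, 135, 137, 136, 136, 137, 137, 136, 136, 136, 136, 137, 136, 136, 136, 137, 136, 136, 115, 108, 108, 109, 112, 113, 112, 111]
col310 mouth [174, 174, 173, 173, 109, 85, 84, 85, 85, 90, 108, 111, 112, 110, 111, 112, 111, 112, 111, 126, 134, 136, 137, 136, 136, 137, 135, 135, 136, 137, 141, 138, 136, 133, 136, 137, 137, 136, 132, 136, 136, 135, 134, 133, 134, 134, 136, 136, 134, 133, 135, 111, 109, 109, 108, 107, 109, 107, 108, 108]
0 btn 0.0315 [ 0.4984 -0.0022  0.09  ] w 0.0338 mouth [0.5144 0.0622 0.0865] lip 0.0324 slot [0.097, 0.0619] yaw 76.49 btn->mouth 0.0664
0.006 btn 0.0308 [ 4.989e-01 -1.000e-04  9.600e-02] w 0.0331 mouth [0.5145 0.0629 0.0925] lip 0.0317 slot [0.0949, 0.0606] yaw 76.49 btn->mouth 0.065
0.012 btn 0.0301 [0.4993 0.002  0.102 ] w 0.0323 mouth [0.5146 0.0636 0.0985] lip 0.031 slot [0.0928, 0.0593] yaw 76.49 btn->mouth 0.0635
```

carry_out([
  [-0.003, -0.024, -0.04, -0.5],
  [-0.003, -0.024, -0.07, -0.5],
  [-0.003, -0.024, -0.07, -0.5],
  [-0.003, -0.024, -0.07, -0.5],
])

```text
clock: 2.15
tcp_pos: [0.4965, -0.0109, 0.2131]
tcp_rot: [-180.0, -0.0, 76.6]
ft_force: [0.2, 0.0, -0.1]
width: 0.004
finger_force: 0.0
```

```bash
python3 - <<'E'
from h import *
s=bot.observe();print(s["clock"],np.round(s["tcp_pos"],4),np.round(s["tcp_rot"],2),s["ft_force"])
c=bot.calibration("wrist");a=bot.get_image("wrist");cv2.imwrite("pics/w2.png",cv2.resize(a[:300,200:450,::-1],None,fx=2,fy=2))
import pickle;pickle.dump(c,open("w2.pkl","wb"))
E
```

```text
2.15 [ 0.4965 -0.0109  0.2131] [-1.7999e+02 -1.0000e-02  7.6560e+01] [ 0.19802586  0.00956987 -0.09423772]
```

View pics/w2.png

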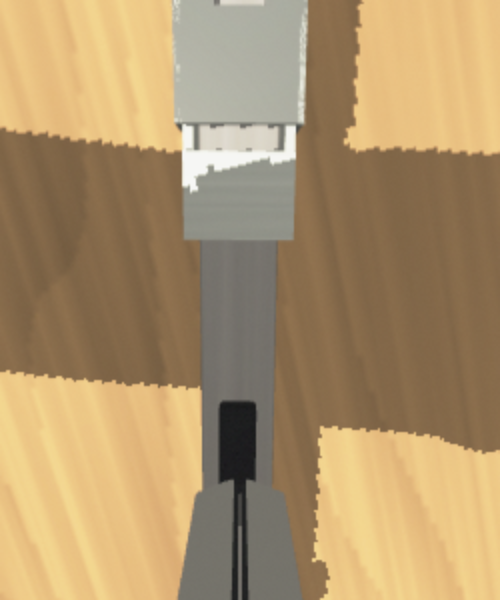

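The crop (2x, offset 200,0) shows the lip edge at crop row 239, lip cols 184–295, the button front at row ~401, and the fingertips in line over the button's rear at row ~485.

```bash
python3 - <<'E'
from h import *
import pickle
a=pickle.load(open("w1.pkl","rb"));c=pickle.load(open("w2.pkl","rb"))
f=lambda x,y:(200+x/2-.25,y/2-.25)
m,e=tri([ray(a,(324,145.5)),ray(c,f(239,239))]);print("mouth top",m.round(4),e[0].round(4))
b,e=tri([ray(a,(323,205)),ray(c,f(238,401))]);print("btn front",b.round(4),e[0].round(4))
tip=np.array([.4965,-.0109,.2131-.097]);u=np.array([np.cos(np.radians(76.5)),np.sin(np.radians(76.5)),0]);n=np.array([u[1],-u[0],0])
for z0 in(0,.006,.012):
    L=[plane(c,f(x,239),z0+.0865) for x in(184,295)];B=plane(c,f(238,401),z0+.09);M=(L[0]+L[1])/2
    Bl=plane(c,f(238,401),z0+.082)
    print(z0,"w",np.linalg.norm(L[0]-L[1]).round(4),"mouth-tip",((M-tip)@u).round(4),((M-tip)@n).round(4),"btnfront-tip",((B-tip)@u).round(4),((Bl-tip)@u).round(4),((B-tip)@n).round(4))
E
```

```text
mouth top [0.514  0.0628 0.0876] 0.0001
btn front [0.503  0.0183 0.1046] 0.0
0 w 0.0336 mouth-tip 0.0757 -0.0002 btnfront-tip 0.0257 0.0234 -0.0006
0.006 w 0.0326 mouth-tip 0.076 -0.0002 btnfront-tip 0.0274 0.0251 -0.0005
0.012 w 0.0317 mouth-tip 0.0762 -0.0001 btnfront-tip 0.0291 0.0268 -0.0005
```

carry_out([
  [0, 0.001, -0.012, 0],
  [0, 0.001, -0.016, 0],
  [0, 0.001, -0.018, 0],
  [0, 0.001, -0.019, 0],
  [0, 0.001, -0.02, 0],
  [0, 0.001, -0.02, 0],
])

```text
clock: 2.8
tcp_pos: [0.4966, -0.011, 0.1927]
tcp_rot: [180.0, 0.0, 76.5]
ft_force: [0.8, -0.0, 0.0]
width: 0.005
finger_force: 0.0
```

carry_out([
  [0, 0.001, -0.001, 0],
  [0, 0.001, -0.002, 0],
  [0, 0.001, -0.003, 0],
  [0, 0.001, -0.004, 0],
  [0, 0.001, -0.004, 0],
])

```text
clock: 3.3
tcp_pos: [0.4966, -0.0099, 0.1888]
tcp_rot: [-180.0, 0.0, 76.5]
ft_force: [-1.8, 0.7, 1.5]
width: 0.002
finger_force: 1.0
```

carry_out([
  [0, 0, -0.001, 0],
  [0, 0, -0.002, 0],
  [0, 0, -0.003, 0],
  [0, 0, -0.003, 0],
])

```text
clock: 3.7
tcp_pos: [0.4966, -0.0101, 0.1857]
tcp_rot: [180.0, 0.0, 76.5]
ft_force: [-1.8, -2.0, 3.3]
width: 0.003
finger_force: 1.8
```

carry_out([
  [0, 0, -0.001, 0],
  [0, 0, -0.002, 0],
  [0, 0, -0.003, 0],
  [0, 0, -0.003, 0],
])

```text
clock: 4.1
tcp_pos: [0.4967, -0.0101, 0.1827]
tcp_rot: [180.0, 0.0, 76.5]
ft_force: [-1.9, -3.5, 4.8]
width: 0.001
finger_force: 2.2
```

carry_out([
  [0, 0, -0.001, 0],
  [0, 0, -0.002, 0],
  [0, 0, -0.003, 0],
  [0, 0, -0.003, 0],
])

```text
clock: 4.5
tcp_pos: [0.4968, -0.01, 0.1798]
tcp_rot: [180.0, 0.0, 76.5]
ft_force: [-1.8, -3.5, 5.4]
width: 0.004
finger_force: 2.9
```

carry_out([
  [0, 0, -0.001, 0],
  [0, 0, -0.002, 0],
  [0, 0, -0.002, 0],
])

```text
clock: 4.8
tcp_pos: [0.4969, -0.0099, 0.1783]
tcp_rot: [180.0, 0.0, 76.5]
ft_force: [-3.0, -2.4, 7.6]
width: 0.002
finger_force: 4.0
```

carry_out([
  [0, 0, -0.001, 0],
  [0, 0, -0.001, 0],
  [0, 0, -0.001, 0],
])

```text
clock: 5.1
tcp_pos: [0.497, -0.01, 0.178]
tcp_rot: [180.0, 0.0, 76.5]
ft_force: [-5.3, -2.8, 13.3]
width: 0.001
finger_force: 6.6
```

carry_out([
  [0.0005, 0.0019, 0.0001, 0],
  [0.0009, 0.0039, 0.0002, 0],
  [0.0014, 0.0058, 0.0003, 0],
  [0.0014, 0.0058, 0.0003, 0],
])

```text
clock: 5.5
tcp_pos: [0.4983, -0.0046, 0.1782]
tcp_rot: [180.0, 0.1, 76.5]
ft_force: [-5.7, -4.2, 12.9]
width: -0.001
finger_force: 6.4
```

carry_out([
  [0.0005, 0.0019, 0.0001, 0],
  [0.0009, 0.0039, 0.0002, 0],
  [0.0014, 0.0058, 0.0003, 0],
  [0.0019, 0.0078, 0.0004, 0],
  [0.0023, 0.0097, 0.0005, 0],
])

```text
clock: 6.0
tcp_pos: [0.5006, 0.0049, 0.1787]
tcp_rot: [180.0, 0.1, 76.5]
ft_force: [-5.5, -4.6, 11.6]
width: 0.003
finger_force: 6.0
```

```bash
python3 - <<'E'
from h import *
s=bot.observe();print(s["clock"],np.round(s["tcp_pos"],4),s["ft_force"])
a=bot.get_image("wrist");cv2.imwrite("pics/w3.png",cv2.resize(a[:300,200:450,::-1],None,fx=2,fy=2))
E
```

```text
6.0 [0.5006 0.0049 0.1787] [-5.53657532 -4.61409582 11.63760435]
```

View pics/w3.png

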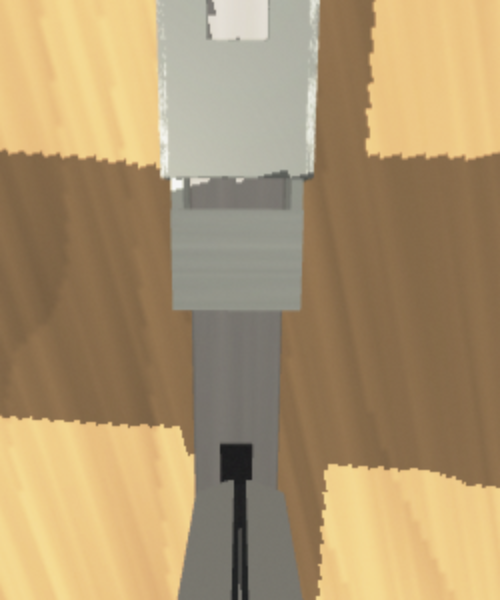

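The picture (same crop) shows the lip edge at crop row 310 and the depressed button's front at row 443, just ahead of the fingertips at row ~485.

```bash
python3 - <<'E'
from h import *
c=bot.calibration("wrist");t=np.array(bot.observe()["tcp_pos"])-[0,0,.097];u=np.array([np.cos(np.radians(76.5)),np.sin(np.radians(76.5)),0])
f=lambda x,y:(200+x/2-.25,y/2-.25)
print("btn front-tip",(plane(c,f(236,443),t[2])-t)@u,"fingerfront",(plane(c,f(236,485),t[2])-t)@u,"mouth-tip",(plane(c,f(236,310),.088)-t)@u, "slot start-tip",(plane(c,f(236,40),.0895)-t)@u)
E
```

```text
btn front-tip 0.020608349641687413 fingerfront 0.00771344820977215 mouth-tip 0.05927468889068075 slot start-tip 0.12151158975258933
```

carry_out([
  [-0.0003, 0, -0.0003, 0],
  [-0.0007, 0, -0.0005, 0],
  [-0.0007, 0, -0.0005, 0],
])

```text
clock: 6.35
tcp_pos: [0.5004, 0.0051, 0.1786]
tcp_rot: [179.9, 0.1, 76.5]
ft_force: [-4.8, -3.6, 13.7]
width: 0.006
finger_force: 6.5
```

carry_out([
  [0.0004, 0.0019, 0.0, 0],
  [0.0008, 0.0039, 0.0001, 0],
  [0.0012, 0.0058, 0.0002, 0],
  [0.0016, 0.0078, 0.0002, 0],
  [0.002, 0.0097, 0.0003, 0],
])

```text
clock: 6.85
tcp_pos: [0.5026, 0.0145, 0.179]
tcp_rot: [179.8, 0.1, 76.5]
ft_force: [-3.7, -5.4, 11.9]
width: 0.006
finger_force: 6.2
```

```bash
cat > m.py <<'E'
from h import *
import sys
t=np.array(bot.observe()["tcp_pos"])-[0,0,.097];c=bot.calibration("wrist");u=np.array([np.cos(np.radians(76.5)),np.sin(np.radians(76.5)),0])
a=bot.get_image("wrist");cv2.imwrite("pics/%s.png"%sys.argv[1],a[:,:,::-1]);g=cv2.cvtColor(a,cv2.COLOR_RGB2GRAY)
col=g[140:250,317].astype(int);print(col.tolist())
r=140+int(np.argmin(np.diff(col[:100])))+.5
print("front row",r,"front-tip",(plane(c,(318,r),t[2])-t)@u)
E
python3 m.py w4; python3 - <<'E'
import cv2;print(cv2.imread("pics/w3.png",0)[280:500:2,236].tolist())
E
```

```text
[148, 150, 152, 150, 147, 146, 145, 145, 145, 146, 148, 148, 146, 144, 143, 145, 147, 146, 144, 144, 144, 144, 145, 146, 146, 146, 147, 145, 145, 144, 144, 144, 146, 133, 116, 114, 115, 114, 114, 116, 115, 114, 114, 114, 115, 114, 115, 115, 114, 115, 115, 114, 114, 115, 114, 115, 113, 115, 115, 114, 114, 115, 114, 114, 115, 114, 114, 114, 114, 115, 115, 114, 114, 113, 115, 115, 114, 114, 114, 113, 114, 94, 40, 29, 29, 29, 31, 29, 28, 30, 29, 30, 28, 30, 29, 29, 30, 29, 30, 31, 28, 30, 33, 34, 31, 37, 33, 36, 34, 35]
front row 221.5 front-tip 0.02042341680150331
[145, 145, 145, 145, 145, 146, 146, 147, 147, 147, 146, 144, 144, 145, 147, 132, 119, 115, 115, 115, 115, 116, 115, 114, 115, 115, 114, 114, 114, 115, 114, 114, 114, 113, 115, 114, 114, 115, 114, 114, 115, 114, 114, 115, 114, 113, 114, 115, 114, 114, 114, 114, 114, 115, 114, 115, 114, 114, 113, 114, 113, 113, 114, 114, 113, 113, 113, 113, 113, 113, 113, 112, 112, 113, 112, 112, 113, 112, 112, 113, 113, 99, 55, 31, 29, 29, 29, 28, 28, 30, 29, 27, 28, 27, 29, 29, 30, 30, 30, 29, 29, 28, 31, 32, 34, 35, 34, 33, 33, 33]
```

carry_out([
  [0.0004, 0.0019, -0.0001, 0],
  [0.0008, 0.0039, -0.0001, 0],
  [0.0012, 0.0058, 0.0, 0],
  [0.0016, 0.0078, 0.0, 0],
  [0.002, 0.0097, 0.0001, 0],
])

```text
clock: 7.4
tcp_pos: [0.5049, 0.0241, 0.1794]
tcp_rot: [179.8, 0.1, 76.5]
ft_force: [-2.7, -5.1, 13.7]
width: 0.003
finger_force: 6.7
```

carry_out([
  [0.0004, 0.0019, 0.0001, 0],
  [0.0008, 0.0039, 0.0002, 0],
  [0.0012, 0.0058, 0.0003, 0],
  [0.0016, 0.0078, 0.0004, 0],
])

```text
clock: 7.8
tcp_pos: [0.5067, 0.0319, 0.1801]
tcp_rot: [179.8, 0.1, 76.5]
ft_force: [-4.4, -4.7, 15.4]
width: 0.004
finger_force: 7.6
```

```bash
python3 m.py w5
```

```text
[89, 88, 89, 88, 89, 90, 114, 115, 115, 115, 116, 116, 115, 116, 115, 116, 115, 115, 116, 125, 142, 143, 144, 146, 145, 145, 144, 144, 144, 145, 144, 144, 143, 145, 146, 147, 149, 147, 145, 143, 143, 143, 144, 145, 145, 144, 142, 141, 142, 144, 143, 142, 142, 142, 143, 142, 142, 144, 144, 145, 143, 142, 141, 142, 144, 134, 115, 114, 113, 113, 114, 114, 113, 114, 114, 114, 114, 114, 113, 113, 114, 112, 113, 113, 114, 113, 113, 112, 112, 113, 112, 113, 111, 112, 113, 112, 112, 111, 114, 112, 112, 113, 61, 36, 35, 34, 34, 34, 35, 34]
front row 205.5 front-tip 0.029972948654753927
```

```bash
python3 -c "
import cv2;a=cv2.imread('pics/w5.png');cv2.imwrite('pics/w5c.png',cv2.resize(a[100:400,200:450],None,fx=2,fy=2))"
```

```text
(no output)
```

View pics/w5c.png

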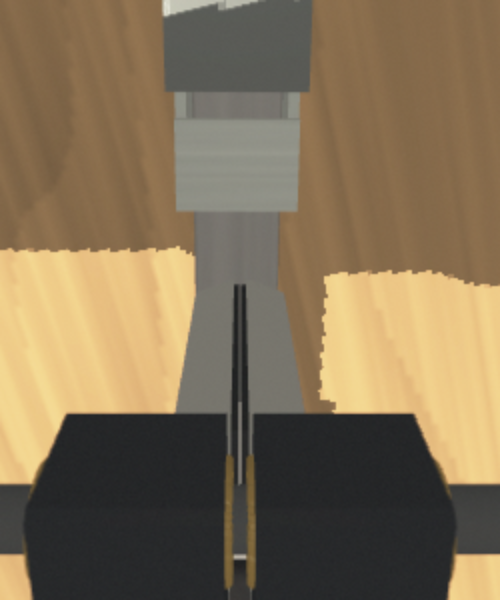

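The button is not visible ahead of the fingertips: the fingers slid forward over it. I'll lift off and look again.

carry_out([
  [0, 0, 0.01, 0],
  [0, 0, 0.03, 0],
  [-0.003, -0.014, 0.035, 0],
  [-0.007, -0.029, 0.035, 0],
  [-0.007, -0.029, 0.035, 0],
  [-0.007, -0.029, 0.035, 0],
])

```text
clock: 8.45
tcp_pos: [0.4976, 0.0036, 0.2118]
tcp_rot: [-179.9, -0.0, 76.4]
ft_force: [-0.1, -0.3, 0.6]
width: 0.002
finger_force: 0.0
```

```bash
python3 m.py w6; python3 -c "
import cv2;a=cv2.imread('pics/w6.png');cv2.imwrite('pics/w6c.png',cv2.resize(a[0:300,200:450],None,fx=2,fy=2))"
```

```text
[144, 142, 142, 143, 131, 116, 115, 114, 115, 114, 114, 114, 115, 114, 115, 115, 114, 94, 38, 28, 26, 30, 31, 31, 32, 31, 33, 31, 32, 33, 32, 31, 31, 30, 31, 28, 27, 31, 29, 32, 29, 29, 28, 30, 28, 30, 30, 30, 29, 29, 27, 30, 31, 32, 30, 27, 29, 30, 28, 28, 30, 30, 28, 27, 31, 27, 87, 110, 111, 112, 113, 111, 112, 113, 111, 111, 112, 111, 112, 111, 112, 111, 112, 112, 111, 112, 111, 111, 113, 111, 111, 112, 111, 111, 111, 110, 112, 111, 111, 110, 111, 111, 47, 34, 32, 31, 36, 31, 33, 32]
front row 157.5 front-tip 0.05709454038010037
```

View pics/w6c.png

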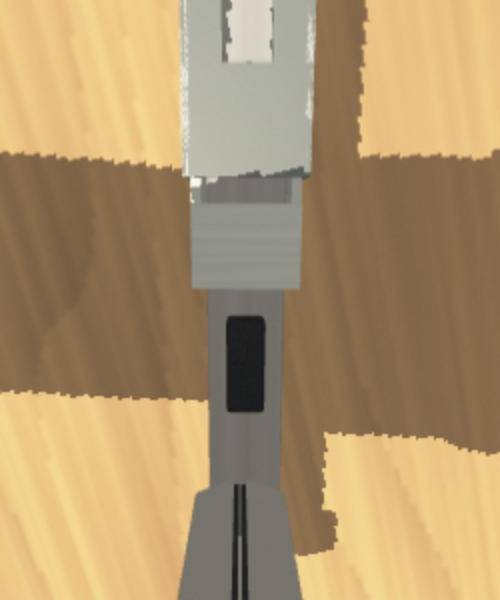

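The picture shows the lip edge at row 144 and the whole released button at rows 157–206: the leg has moved well in and the button is now just outside the mouth.

```bash
python3 - <<'E'
from h import *
c=bot.calibration("wrist");o=bot.observe();t=np.array(o["tcp_pos"]);print(t)
u=np.array([np.cos(np.radians(76.5)),np.sin(np.radians(76.5)),0]);n=np.array([u[1],-u[0],0]);t[2]-=.097
for nm,p,z in(("mouth",(322.5,144),.088),("front bot",(323,157),.0835),("front top?",(323,157),.0915),("rear top",(323,205.5),.0915),("slot0",(323.5,31),.0895),("slotfar",(323.5,0),.0895)):
    P=plane(c,p,z);print(nm,P.round(4),((P-t)@u).round(4),((P-t)@n).round(4))
E
```

```text
[0.49774618 0.00389872 0.21191012]
mouth [0.5137 0.063  0.088 ] 0.0612 0.0017
front bot [0.512  0.0545 0.0835] 0.0526 0.0021
front top? [0.5123 0.0557 0.0915] 0.0538 0.002
rear top [0.5051 0.0258 0.0915] 0.023 0.0021
slot0 [0.5287 0.1234 0.0895] 0.1234 0.0022
slotfar [0.5322 0.1382 0.0895] 0.1386 0.0021
```

carry_out([
  [0.008, 0.0265, 0, 0.1],
  [0.008, 0.0265, -0.01, 0.1],
  [0.008, 0.0265, -0.018, 0.1],
  [0.008, 0.0265, -0.021, 0.1],
  [0.008, 0.0265, -0.023, 0.1],
  [0.008, 0.0265, -0.023, 0.1],
])

```text
clock: 9.1
tcp_pos: [0.506, 0.03, 0.1894]
tcp_rot: [-180.0, 0.0, 76.5]
ft_force: [0.2, 0.8, -0.8]
width: 0.003
finger_force: 0.0
```

```bash
python3 m.py w7
```

```text
[107, 117, 116, 117, 117, 115, 116, 116, 116, 115, 116, 116, 116, 128, 142, 145, 146, 146, 146, 146, 145, 145, 145, 144, 143, 145, 144, 145, 147, 151, 147, 145, 144, 142, 144, 143, 144, 146, 144, 143, 141, 143, 144, 143, 142, 142, 141, 143, 143, 144, 145, 144, 143, 143, 142, 143, 143, 138, 117, 115, 114, 115, 115, 114, 116, 115, 115, 115, 115, 114, 59, 30, 27, 27, 28, 30, 31, 31, 30, 31, 30, 27, 31, 29, 27, 29, 32, 30, 29, 31, 29, 27, 27, 29, 27, 30, 29, 28, 29, 27, 28, 30, 34, 32, 34, 32, 34, 34, 32, 34]
front row 209.5 front-tip 0.02777061509573262
```

carry_out([
  [0, 0, -0.002, 0],
  [0, 0, -0.004, 0],
  [0, 0, -0.005, 0],
  [0, 0, -0.006, 0],
  [0, 0, -0.006, 0],
])

```text
clock: 9.65
tcp_pos: [0.5066, 0.0301, 0.1842]
tcp_rot: [179.9, 0.0, 76.6]
ft_force: [-1.2, -0.9, 5.2]
width: 0.005
finger_force: 2.5
```

carry_out([
  [0, 0, -0.001, 0],
  [0, 0, -0.002, 0],
  [0, 0, -0.003, 0],
  [0, 0, -0.003, 0],
])

```text
clock: 10.05
tcp_pos: [0.5066, 0.0301, 0.1813]
tcp_rot: [179.9, 0.0, 76.6]
ft_force: [-0.3, -1.9, 6.9]
width: 0.006
finger_force: 3.2
```

carry_out([
  [0, 0, -0.0005, 0],
  [0, 0, -0.001, 0],
  [0, 0, -0.0015, 0],
  [0, 0, -0.0015, 0],
])

```text
clock: 10.45
tcp_pos: [0.5067, 0.03, 0.1806]
tcp_rot: [180.0, 0.0, 76.6]
ft_force: [-2.1, -1.1, 11.2]
width: 0.006
finger_force: 5.5
```

carry_out([
  [0, 0, -0.0003, 0],
  [0, 0, -0.0006, 0],
  [0, 0, -0.0006, 0],
])

```text
clock: 10.75
tcp_pos: [0.5067, 0.03, 0.1803]
tcp_rot: [180.0, 0.1, 76.6]
ft_force: [-5.5, -2.0, 12.7]
width: 0.007
finger_force: 6.5
```

carry_out([
  [0.0, 0.001, -0.0002, 0],
  [0.0003, 0.0024, -0.0002, 0],
  [0.0007, 0.0039, -0.0001, 0],
  [0.001, 0.0058, 0.0, 0],
])

```text
clock: 11.15
tcp_pos: [0.5079, 0.0351, 0.1806]
tcp_rot: [179.9, 0.2, 76.6]
ft_force: [-4.8, -5.4, 13.8]
width: 0.004
finger_force: 6.9
```

```bash
python3 m.py w8
```

```text
[89, 89, 89, 89, 89, 90, 89, 88, 87, 89, 88, 89, 101, 115, 115, 114, 115, 115, 114, 115, 114, 116, 115, 115, 114, 122, 142, 144, 144, 146, 146, 146, 145, 144, 144, 144, 145, 144, 144, 146, 146, 148, 149, 149, 144, 143, 142, 144, 144, 146, 145, 145, 145, 141, 143, 145, 144, 142, 143, 142, 143, 144, 144, 144, 144, 144, 144, 143, 142, 143, 145, 124, 114, 114, 114, 113, 114, 113, 47, 30, 31, 30, 29, 30, 30, 27, 29, 28, 29, 29, 28, 30, 28, 29, 29, 31, 29, 30, 31, 30, 30, 28, 33, 35, 32, 34, 35, 37, 35, 36]
front row 217.5 front-tip 0.022786711414450697
```

carry_out([
  [0.0003, 0.0019, 0.0, 0],
  [0.0007, 0.0039, 0.0001, 0],
  [0.001, 0.0058, 0.0002, 0],
  [0.0014, 0.0078, 0.0003, 0],
])

```text
clock: 11.6
tcp_pos: [0.5096, 0.0429, 0.1807]
tcp_rot: [179.8, 0.1, 76.6]
ft_force: [-2.8, -5.6, 10.2]
width: 0.001
finger_force: 5.2
```

```bash
python3 m.py w9
```

```text
[90, 90, 88, 90, 89, 89, 90, 89, 89, 89, 88, 88, 89, 90, 89, 87, 88, 88, 88, 87, 89, 87, 88, 89, 88, 88, 88, 99, 113, 114, 114, 114, 114, 115, 114, 113, 115, 115, 114, 118, 127, 141, 142, 145, 145, 145, 146, 143, 144, 144, 144, 144, 143, 143, 145, 147, 148, 148, 144, 143, 142, 143, 143, 145, 145, 144, 142, 140, 143, 145, 144, 143, 141, 143, 143, 142, 144, 143, 144, 144, 142, 140, 141, 142, 118, 46, 29, 31, 31, 29, 29, 26, 28, 30, 29, 28, 29, 30, 28, 30, 29, 29, 33, 33, 34, 33, 34, 34, 32, 34]
front row 224.5 front-tip 0.018577314157328814
```

carry_out([
  [0.0, 0.0, -0.0004, 0],
  [0.0002, 0.0015, -0.0006, 0],
  [0.0005, 0.003, -0.0006, 0],
  [0.0008, 0.0045, -0.0005, 0],
])

```text
clock: 12.05
tcp_pos: [0.5106, 0.0473, 0.1806]
tcp_rot: [179.8, 0.1, 76.6]
ft_force: [-3.8, -5.9, 12.1]
width: 0.003
finger_force: 6.3
```

```bash
python3 m.py w10
```

```text
[89, 89, 89, 88, 89, 88, 89, 88, 88, 89, 88, 87, 89, 88, 89, 88, 88, 88, 87, 88, 87, 87, 88, 88, 86, 88, 88, 89, 86, 87, 88, 88, 87, 88, 88, 88, 106, 114, 114, 116, 114, 115, 114, 115, 114, 114, 115, 117, 123, 136, 143, 143, 146, 144, 144, 143, 143, 144, 143, 142, 142, 143, 143, 146, 148, 148, 145, 142, 141, 143, 142, 143, 145, 144, 142, 140, 142, 143, 143, 142, 142, 142, 142, 142, 143, 143, 142, 144, 143, 141, 141, 142, 95, 37, 31, 30, 29, 28, 28, 27, 29, 26, 34, 36, 34, 34, 35, 36, 34, 34]
front row 232.5 front-tip 0.013717931342747349
```

carry_out([
  [0.0002, 0.0013, 0.0, 0],
  [0.0005, 0.0027, 0.0, 0],
  [0.0008, 0.004, 0.0001, 0],
  [0.0009, 0.0045, 0.0001, 0],
])

```text
clock: 12.5
tcp_pos: [0.5117, 0.0518, 0.1807]
tcp_rot: [179.8, 0.1, 76.6]
ft_force: [-2.1, -5.2, 10.9]
width: 0.004
finger_force: 6.0
```

```bash
python3 m.py w11
```

```text
[88, 88, 89, 90, 89, 88, 90, 88, 89, 90, 88, 89, 89, 89, 88, 90, 89, 87, 88, 87, 87, 86, 88, 88, 88, 86, 87, 86, 87, 87, 88, 88, 88, 88, 88, 87, 87, 87, 87, 87, 86, 88, 87, 88, 94, 113, 115, 115, 114, 113, 113, 113, 113, 113, 114, 114, 123, 132, 140, 142, 144, 144, 142, 143, 143, 144, 144, 143, 142, 143, 144, 145, 147, 148, 144, 141, 141, 142, 142, 144, 145, 142, 141, 140, 142, 142, 143, 141, 141, 142, 143, 141, 143, 145, 144, 143, 142, 140, 142, 144, 71, 32, 34, 35, 32, 32, 35, 34, 32, 35]
front row 213.5 front-tip 0.0252059018832367
```

carry_out([
  [0, 0, 0.002, 0],
  [0, 0, 0.01, 0],
  [-0.002, -0.01, 0.035, 0],
  [-0.01, -0.042, 0.045, 0],
  [-0.01, -0.042, 0.045, 0],
  [-0.01, -0.042, 0.045, 0],
])

```text
clock: 13.15
tcp_pos: [0.4999, 0.011, 0.2231]
tcp_rot: [-180.0, -0.0, 76.5]
ft_force: [-0.5, -0.2, -0.3]
width: 0.008
finger_force: 0.0
```

```bash
python3 m.py w12; python3 -c "
import cv2;a=cv2.imread('pics/w12.png');cv2.imwrite('pics/w12c.png',cv2.resize(a[0:300,200:450],None,fx=2,fy=2))"
```

```text
[142, 143, 141, 140, 140, 140, 142, 142, 141, 142, 141, 139, 139, 141, 94, 41, 30, 25, 30, 28, 31, 32, 30, 31, 28, 32, 28, 30, 29, 30, 28, 26, 30, 30, 31, 30, 28, 27, 85, 109, 110, 110, 110, 111, 111, 111, 110, 110, 110, 110, 110, 110, 109, 111, 111, 109, 109, 109, 109, 109, 109, 110, 110, 109, 109, 109, 109, 109, 110, 109, 108, 109, 110, 110, 110, 109, 110, 108, 109, 109, 108, 109, 107, 108, 108, 109, 109, 110, 108, 109, 109, 109, 109, 109, 109, 109, 108, 109, 107, 108, 108, 108, 47, 34, 33, 31, 32, 33, 31, 33]
front row 154.5 front-tip 0.05872423616378078
```

View pics/w12c.png

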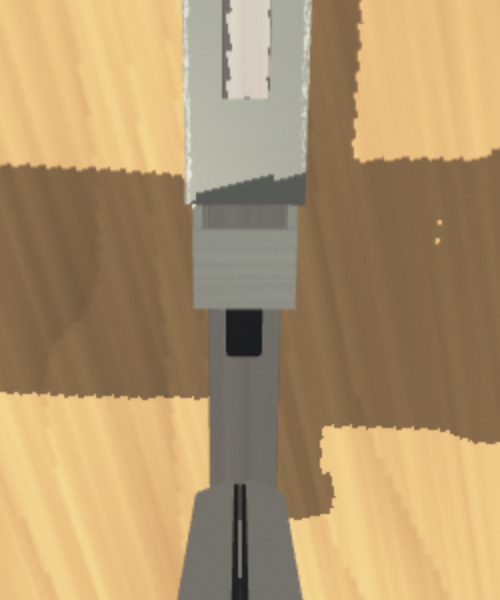

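The button is now caught under the lip: only its rear shows, at rows 154–178 (col ~322), directly below the lip edge. Next I'll go behind the foot.

carry_out([
  [-0.01, -0.045, 0, 0],
  [-0.02, -0.09, 0, 0],
  [-0.02, -0.09, 0, 0],
  [-0.02, -0.09, -0.02, 0],
  [-0.02, -0.09, -0.045, 0],
  [-0.02, -0.09, -0.06, 0],
  [-0.02, -0.09, -0.06, 0],
  [-0.02, -0.09, -0.06, 0],
])

```text
clock: 14.0
tcp_pos: [0.4803, -0.0781, 0.1632]
tcp_rot: [-179.9, -0.0, 76.6]
ft_force: [0.1, 0.2, -0.8]
width: 0.003
finger_force: 0.0
```

```bash
python3 - <<'E'
from h import *
o=bot.observe();print(o["tcp_pos"],o["ft_force"],o["clock"])
a=bot.get_image("wrist");cv2.imwrite("pics/w13.png",cv2.resize(a[0:300,200:450,::-1],None,fx=2,fy=2))
E
```

```text
[ 0.48025963 -0.07811939  0.16321727] [ 0.07619779  0.18278049 -0.7743798 ] 14.0
```

View pics/w13.png

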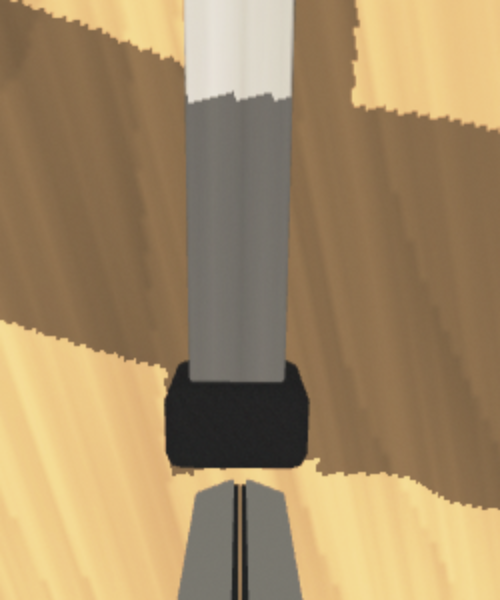

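The fingers stand behind the foot, in line (finger tips at crop row ~485, foot's rear at ~467).

carry_out([
  [0.001, 0.004, 0, 0],
  [0.002, 0.008, 0, 0],
  [0.0024, 0.01, 0, 0],
  [0.0028, 0.012, 0, 0],
  [0.0033, 0.014, 0, 0],
  [0.0038, 0.016, 0, 0],
])

```text
clock: 14.65
tcp_pos: [0.484, -0.0645, 0.164]
tcp_rot: [180.0, 0.3, 76.6]
ft_force: [-2.5, -9.5, 0.8]
width: 0.004
finger_force: 4.5
```

carry_out([
  [0.0006, 0.0024, 0, 0],
  [0.0013, 0.0053, 0, 0],
  [0.002, 0.0082, 0, 0],
  [0.0027, 0.0112, 0, 0],
  [0.0034, 0.0141, 0, 0],
  [0.0041, 0.017, 0, 0],
  [0.0048, 0.0199, 0, 0],
  [0.0055, 0.0229, 0, 0],
])

```text
clock: 15.45
tcp_pos: [0.4896, -0.0418, 0.164]
tcp_rot: [180.0, 0.3, 76.6]
ft_force: [-2.7, -8.9, 1.6]
width: 0.007
finger_force: 4.6
```

carry_out([
  [0.0007, 0.0029, 0, 0],
  [0.0014, 0.0058, 0, 0],
  [0.0021, 0.0087, 0, 0],
  [0.0028, 0.0117, 0, 0],
  [0.0035, 0.0146, 0, 0],
  [0.0042, 0.0175, 0, 0],
  [0.0049, 0.0204, 0, 0],
  [0.0056, 0.0233, 0, 0],
])

```text
clock: 16.25
tcp_pos: [0.4952, -0.0185, 0.164]
tcp_rot: [180.0, 0.3, 76.6]
ft_force: [-2.7, -9.3, 1.1]
width: 0.0
finger_force: 4.6
```

carry_out([
  [0.0007, 0.0029, 0, 0],
  [0.0014, 0.0058, 0, 0],
  [0.0021, 0.0087, 0, 0],
  [0.0028, 0.0117, 0, 0],
  [0.0035, 0.0146, 0, 0],
  [0.0041, 0.017, 0, 0],
  [0.0047, 0.0195, 0, 0],
  [0.0052, 0.0215, 0, 0],
])

```text
clock: 17.05
tcp_pos: [0.5005, 0.003, 0.164]
tcp_rot: [180.0, 0.3, 76.6]
ft_force: [-1.3, -8.6, 1.7]
width: 0.008
finger_force: 4.5
```

carry_out([
  [0.0002, 0.001, 0, 0],
  [0.0005, 0.002, 0, 0],
  [0.0007, 0.003, 0, 0],
  [0.001, 0.004, 0, 0],
  [0.0012, 0.005, 0, 0],
  [0.0014, 0.0056, 0, 0],
])

```text
clock: 17.65
tcp_pos: [0.5019, 0.0086, 0.164]
tcp_rot: [180.0, 0.2, 76.6]
ft_force: [-1.1, -7.7, 1.5]
width: 0.003
finger_force: 4.4
```

carry_out([
  [0.0001, 0.0006, 0, 0],
  [0.0003, 0.0012, 0, 0],
  [0.0005, 0.0018, 0, 0],
])

```text
clock: 17.95
tcp_pos: [0.5024, 0.0108, 0.1639]
tcp_rot: [180.0, 0.2, 76.6]
ft_force: [-1.4, -5.9, 1.1]
width: 0.004
finger_force: 3.0
```

carry_out([
  [0.0001, 0.0005, 0, 0],
  [0.0002, 0.001, 0, 0],
  [0.0002, 0.001, 0, 0],
])

```text
clock: 18.25
tcp_pos: [0.5027, 0.0119, 0.1639]
tcp_rot: [179.9, 0.2, 76.6]
ft_force: [-0.5, -6.8, 0.5]
width: 0.007
finger_force: 2.9
```

carry_out([
  [0.0001, 0.0005, 0, 0],
  [0.0002, 0.001, 0, 0],
  [0.0002, 0.001, 0, 0],
])

```text
clock: 18.55
tcp_pos: [0.5029, 0.0129, 0.1639]
tcp_rot: [179.9, 0.2, 76.6]
ft_force: [-0.8, -5.7, 0.6]
width: 0.002
finger_force: 2.9
```

```bash
python3 - <<'E'
from h import *
a=bot.get_image("wrist");cv2.imwrite("pics/w14.png",a[:,:,::-1])
for n in("scene","top"):cv2.imwrite("pics/%s2.png"%n,bot.get_image(n)[:,:,::-1])
E
python3 - <<'E'
import cv2;import numpy as np
a=cv2.imread("pics/w14.png")[0:300,200:450]
b=cv2.imread("pics/scene2.png")[120:220,270:420]
o=np.zeros((600,800,3),np.uint8);o[:,:500]=cv2.resize(a,(500,600));o[:200,500:]=cv2.resize(b,(300,200))
t=cv2.imread("pics/top2.png")[150:250,170:320];o[200:400,500:]=cv2.resize(t,(300,200))
cv2.imwrite("pics/c14.png",o)
E
```

```text
(no output)
```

View pics/c14.png

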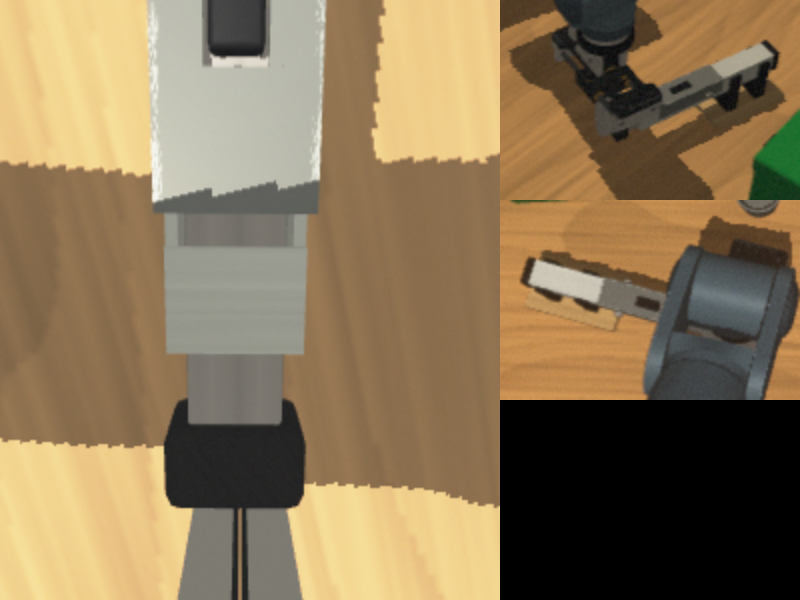

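The button stands up through the slot (crop rows up to ~58, slot's rear edge at 67). I'll push gently on to the stop.

carry_out([
  [0.0001, 0.0005, 0, 0],
  [0.0002, 0.001, 0, 0],
  [0.0002, 0.001, 0, 0],
])

```text
clock: 19.0
tcp_pos: [0.5031, 0.0139, 0.1639]
tcp_rot: [179.9, 0.2, 76.6]
ft_force: [-0.1, -6.5, 0.2]
width: 0.001
finger_force: 2.9
```

carry_out([
  [0.0001, 0.0005, 0, 0],
  [0.0002, 0.001, 0, 0],
  [0.0002, 0.001, 0, 0],
])

```text
clock: 19.3
tcp_pos: [0.5032, 0.0142, 0.1639]
tcp_rot: [179.9, 0.3, 76.6]
ft_force: [-1.9, -9.9, 0.5]
width: 0.005
finger_force: 4.8
```

Stopped dead at about 10 N, so the leg is home. Backing off.

carry_out([
  [-0.0007, -0.003, 0, 0],
  [-0.003, -0.012, 0, 0],
  [-0.008, -0.035, 0, 0],
  [-0.008, -0.035, 0.03, 0],
  [-0.008, -0.035, 0.07, 0],
  [-0.008, -0.035, 0.11, 0],
  [-0.008, -0.035, 0.11, 0],
  [-0.008, -0.035, 0.11, 0],
])

```text
clock: 20.1
tcp_pos: [0.4952, -0.0193, 0.2743]
tcp_rot: [179.9, -0.0, 76.6]
ft_force: [0.3, -0.3, -0.6]
width: 0.003
finger_force: 0.0
```

```bash
python3 - <<'E'
from h import *
o=bot.observe();print(o["tcp_pos"],o["ft_force"],o["clock"])
c=bot.calibration("wrist");g=cv2.cvtColor(bot.get_image("wrist"),cv2.COLOR_RGB2GRAY)
k=int(round(proj(c,[.5137+.079*.2336,.063+.079*.972,.09])[0][0]));P=proj(c,[[.5137+s*.2336,.063+s*.972,.09] for s in(.055,.1)]);print(P.round(),k)
r0,r1=int(max(P[1][1],0)),int(P[0][1]);print(g[r0:r1:2,k].tolist())
print(bot.close_job())
E
```

```text
[ 0.49523771 -0.01925796  0.27430767] [ 0.2804338  -0.34871833 -0.58734807] 20.1
[[318.  25.]
 [318. -49.]] 318
[56, 58, 57, 34, 23, 169, 200, 170, 164, 164, 164, 165]
the job is handed in; nothing more can be done
None
```

The leg is pushed in to its stop with the button up through the collar slot, the gripper is clear of everything, and the job was handed in at 20.1 s; the first press lost its hold on the button short of the mouth, so I pressed it again, and no force reading at the end of a move went above about 16 N.

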